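# Load a driver module into the sloped test dock and clamp it with the bail

### The arm

A 7-joint arm with a two-finger parallel gripper is mounted at the origin on the work surface; the furniture and walls round the work are solid. World frame = base frame: x ahead of the robot, y to its left, z up, the work surface at z = 0. Lengths are in m, angles in rad, forces in N, time in s.
With the tool pointing down it reaches from about 0.425 to 0.875 m from the base axis. Payload 4.7 kg.
Tool frame: the origin (TCP) lies midway between the tips of the shut fingers; the grasp point (between the pads) lies ctrl.grasp_offset behind it (ctrl.grasp_offset is the distance from the TCP to the grasp point, in m); z points along the fingers, y is the line along which they close (so a half turn about z gives the same grasp; the last joint's range is limited). The gripper opens to 87 mm and grips with 3 to 60 N. Pads are 19 mm wide; open, the fingers measure 117 mm over their backs; the gripper's body (75 mm by 190 mm) begins 51 mm behind the grasp point.
Start: joints at [1.24, 0.321, -0.07, 1.45, 0.023, 1.371, -0.057], TCP at [0.22, -0.612, 0.223] pointing down, gripper open.
Joint ranges: [-2.86, 2.86], [-0.3, 2.09], [-1.38, 1.24], [0.06, 2.45], [-1.56, 4.7], [0.09, 2.05], [-2.69, 2.69]. Speed limits (rad/s): [2.57, 2.57, 3.14, 3.14, 3.14, 3.14, 3.14].

### API

Orientations are given as a rotation vector (axis times angle).
In Python, from bench import ctrl gives the robot as it stands. The module is installed in compiled form; this text tells all that it offers.
- The arm moves only by the tool jog_arm, never from a script. Its argument "moves" is one flat list of numbers, 7 for each row, row after row: the shift along the tool's x, y, z in units of 30 cm (1.0 is 30 cm), then the turn, a rotation vector about the tool's x, y, z in units of 60 degrees (1.0 is 60 degrees), then the gripper's target within -1 to 1 (fully open at 1, half-way at 0, shut at -1). In form: [x, y, z, wx, wy, wz, fingers, x, y, z, wx, wy, wz, fingers, ...]. A call has exactly 8 rows; each row is the pose to reach, as a shift and turn from the pose commanded when the call began, along the tool's axes at that moment; what a row does not reach only later rows make up. A row lasts 1/8 s, in which the tool goes at most 62.5 mm and 10.7 degrees, less where a joint would pass 70% of its speed; a pose out of reach is approached as far as the arm can. A call with a number of a shift or a turn outside -1 to 1 is refused whole. A call with a gripper value outside its range is refused whole. The fingers move at their own pace and stop on an object; "newtons" is the grip in N (left out, the last holds). Time passes only in rows, so rows that repeat a pose let the fingers close, or fill a call up. It gives the time, the measured TCP pose, the force, the opening and the grip force at its end, in the units of the state.
- ctrl.get_state(): the state, without advancing time (a new reading comes with each control period).
- ctrl.get_image(name): name is "scene" or "side" or "wrist"; returns a dict with "pixels" (384x512x3 uint8, red, green, blue), "fx", "fy", "cx", "cy" (pixels), "xyz" and "rotation" of the camera in the world; the wrist camera has in their place "tool_from_camera" (4x4, takes a point from camera to tool coordinates, whose origin is the TCP and whose axes are the flange's). Camera axes: x right, y up, looking along -z (the intrinsics and any distortion apply to the point x, -y, -z); pixel columns grow to the right and rows downward; lengths in m; the calibration is good to about 2 mm. A picture is of the moment at which its call begins: read the wrist's pose just before it. There is no depth.
- ctrl.close_job(): hands the job in; it is judged then, once.
The state is a dict: "time": time; "joint_positions": joint angles; "qd": joint speeds; "joint_torque": joint torques, N m; "position": TCP position; "tool_rot": TCP orientation; "ft_force": force on the tool from outside, world axes, zero at the start; "torque": the same for the moment, N m; "grip_width": opening from 0.0 (shut) to 1.0 (fully open); "grip_force": force on a finger pad.
Only numpy, scipy, OpenCV 4.12 (cv2) and the standard library are available. Lean on these libraries where they do the work, as an engineer would, in place of code of your own. Each camera call takes 0.05 s, during which the arm holds its last target. There are 200 camera calls.

### The job

Of the three LED driver modules standing in the plywood rack, take the one whose width fits the slot in the sloping face of the test dock and slide it down the slot onto the sprung contacts at the bottom. Then swing the wire bail with the red tab over its top edge, all the way to its stop, so that it holds the module down, and let go. Leave the other two modules standing in the rack, and do not shift or knock over the glue bottle and the cardboard tube beside the work.

Things in the scene. Friction and masses are not known exactly. Their poses are not given: they have to be found in the camera images.
- module_fit_center (a point): The module that fits the slot: finned aluminium slab with black grip edge on top, 96 wide x 12 thick x 115 mm high, 0.13 to 0.2 kg, upright in one of the rack's three places (which one varies). The point is its centre, half-way up. x along the width, y through the thickness, z up to the grip edge. Both faces alike: either may face front. Grip it across the thickness near the top.
- module_narrow_center (a point): Look-alike module 82 wide x 12 x 115 mm, too narrow for the slot; point and axes as for the fitting one. Stays in the rack.
- module_wide_center (a point): Look-alike module 110 wide x 12 x 115 mm, too wide for the slot; point and axes as for the fitting one. Stays in the rack.
- rack: Plywood rack fixed to the desk, base 124 x 180 x 10 mm, origin under its centre. Three places 60 mm apart along its y; in each a module stands upright on the base, its width along the rack's x, in 15 mm gaps between plywood teeth that reach 44 mm above the desk. The modules' tops are at 125 mm.
- dock: Sloped test dock fixed to the desk, its front turned partly towards the rack; 160 wide (y) x 158 mm deep (x), origin under its centre. Its face slopes 30 degrees: 62 mm high at the front (-x), 148 mm at the back. The slot crosses the face at half depth, along y, and runs into the case at right angles to the face: down and towards the back, 30 degrees from vertical.
- slot_mouth (a point): Centre of the top of the slot's flared black mouth, 8 mm proud of the face. Axes: x up the slope, y along the slot, z straight out of the slot (up and to the front, 30 degrees from vertical). The mouth is 26 x 111 mm at the top and narrows within 8 mm to the slot, 14 x 99 mm, whose floor is 63 mm below this point along -z.
- slot_home (a point): Where the fitting module's centre lies when pressed right down on the slot's floor; axes as slot_mouth: the module's z then lies along this z, its width along this y, and it stands 60 mm out of the face. Sprung contacts (2 to 2.8 N) lift a released module about 5 mm above this; the closed bail holds it about 1.5 mm above. The slot is lined with slippery plastic.
- bail (a joint): Hinge of the U-shaped bail of 6 mm steel wire (white slippery sleeve on its crosspiece): 0 at its stop with the wire across the seated module's top, larger as it swings up the slope, away from the module (starts open, 1.3 to 1.7 rad). Stiff hinge (0.22 N m): stays where it is left. Cannot reach 0 over a module that is not well down the slot.
- bail_hinge (a point): Middle of the bail's hinge line, which is parallel to the slot, 70 mm up the slope from the slot's centre plane and 26 mm off the face. The bail's crosspiece, 128 mm long, is parallel to it at a radius of 80 mm.
- bail_tab (a point): Point in the bail's red thumb tab, 34 wide (y), 22 long (z), 8 mm thick (x), on the middle of the crosspiece, pointing away from the hinge (z). The point is 91 mm from the hinge line, 11 mm beyond the crosspiece; the tab ends 13 mm farther out. Its x is the way the tab moves as the bail opens: push it towards -x to close. Its y is the hinge axis.
- glue_bottle: White glue bottle with orange cap, 47 mm wide, 148 mm high, standing beside the rack; origin under its centre. Leave it alone.
- kraft_tube: Brown cardboard tube, 68 mm wide, 72 mm high, standing on end beside the dock; origin under its centre. Leave it alone.

How it is judged:
By the outcome, as a careful person would: the job done as asked, in the order asked, and still so for the second after the job is handed in, with the robot touching nothing.
It also fails if it takes over 56 s, if anything falls off the work surface, if the arm or the gripper's body presses on something with over 40 N, if the wrist force passes 120 N, or if a joint passes its speed limit or range.

## Working session

There is one attempt and no reset: what is moved stays moved. The work goes in short steps, Python scripts to look and compute and a tool call to move; the robot and the scene stay as the last step left them, time stands still between calls to the robot, and variables do not carry over. Pictures are saved under pics/ and viewed, at most 10 in all, crops included, and the job is handed in when it is done.

Besides the shell and the picture viewer there is one more tool, called after "Emit:" by a JSON object that holds its "op" and its "data", one argument or row to a line. jog_arm: Moves the arm, as the interface text tells. Its arguments: {"type":"object","properties":{"moves":{"type":"array"},"newtons":{"type":"number"}},"required":["moves"]}

```bash
mkdir -p pics; python3 - <<'E'
from bench import ctrl
import cv2,json,numpy as np
s=ctrl.get_state();print(s, ctrl.grasp_offset)
for n in("scene","side","wrist"):
    d=ctrl.get_image(n);cv2.imwrite(f"pics/{n}0.png",d["pixels"][:,:,::-1])
    print(n,{k:(np.array(v).round(4).tolist()) for k,v in d.items() if k!="pixels"})
a=[cv2.imread(f"pics/{n}0.png") for n in("scene","side")]
E
```

```text
{'time': 0.0, 'joint_positions': array([ 1.24010005,  0.32185917, -0.07008614,  1.45169154,  0.02263331,
        1.37082269, -0.05693974]), 'qd': array([ 0.00044596, -0.00181274, -0.00124057, -0.00012237, -0.00022208,
       -0.00044559,  0.0004239 ]), 'joint_torque': array([ 2.78947664e-04, -4.91289496e+01, -4.03695619e-01, -3.12525773e+01,
       -6.38461090e-02,  4.36897378e-02,  1.69724290e-04]), 'position': array([ 0.21945134, -0.61122602,  0.22142977]), 'tool_rot': array([-3.09311415e+00, -5.38592297e-01,  7.40675649e-04]), 'ft_force': array([0.04668749, 0.52979687, 0.4553731 ]), 'torque': array([-0.02807781, -0.03744806,  0.00192636]), 'grip_force': 0.0, 'grip_width': 0.9995661947474478} 0.0187
scene {'fx': 399.4572, 'fy': 399.4572, 'cx': 258.9764, 'cy': 192.3857, 'xyz': [-0.4284, 0.7455, 0.9709], 'rotation': [0.519, -1.0952, -2.0808]}
side {'fx': 492.8278, 'fy': 492.8278, 'cx': 259.4266, 'cy': 184.4204, 'xyz': [-0.0605, 1.3953, 0.7232], 'rotation': [0.2787, -1.5951, -2.3191]}
wrist {'fx': 301.7674, 'fy': 301.7674, 'cx': 257.1162, 'cy': 194.3042, 'tool_from_camera': [[-0.0005, 0.9663, 0.2575, 0.0705], [1.0, 0.0003, 0.0007, -0.0005], [0.0006, 0.2575, -0.9663, -0.1618], [0.0, 0.0, 0.0, 1.0]]}
```

View pics/scene0.png

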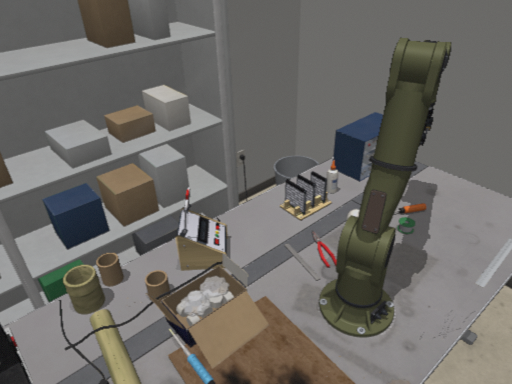

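View pics/side0.png

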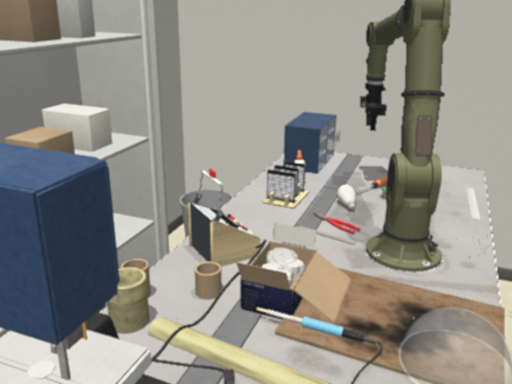

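```bash
cat > h.py <<'E'
import numpy as np,cv2
from scipy.spatial.transform import Rotation as R
from bench import ctrl
def cam(d,s=None):
    """world_from_cam 4x4 (y up,-z fwd), K"""
    T=np.eye(4)
    if "xyz" in d: T[:3,:3]=R.from_rotvec(d["rotation"]).as_matrix();T[:3,3]=d["xyz"]
    else:
        W=np.eye(4);W[:3,:3]=R.from_rotvec(s["tool_rot"]).as_matrix();W[:3,3]=s["position"]
        T=W@np.array(d["tool_from_camera"])
    return T,(d["fx"],d["fy"],d["cx"],d["cy"])
def proj(c,P):
    T,(fx,fy,cx,cy)=c;p=(np.atleast_2d(P)-T[:3,3])@T[:3,:3]
    return np.c_[cx+fx*p[:,0]/-p[:,2],cy+fy*-p[:,1]/-p[:,2]]
def ray(c,u,v):
    T,(fx,fy,cx,cy)=c;return T[:3,3],T[:3,:3]@np.array([(u-cx)/fx,-(v-cy)/fy,-1])
def onz(c,u,v,z):
    o,d=ray(c,u,v);return o+d*(z-o[2])/d[2]
def tri(*obs):
    A=np.zeros((3,3));b=np.zeros(3)
    for c,u,v in obs:
        o,d=ray(c,u,v);d=d/np.linalg.norm(d);M=np.eye(3)-np.outer(d,d);A+=M;b+=M@o
    return np.linalg.solve(A,b)
E
python3 - <<'E'
from h import *
S=ctrl.get_image("scene");D=ctrl.get_image("side");a=cam(S);b=cam(D)
print(onz(a,305,207,0),onz(b,286,200,0),onz(a,205,262,0),onz(b,225,255,0))
p=S["pixels"][:,:,::-1];q=D["pixels"][:,:,::-1]
f=lambda im,x,y,w,h:cv2.resize(np.ascontiguousarray(im[y:y+h,x:x+w]),(400,300),interpolation=cv2.INTER_CUBIC)
cv2.imwrite("pics/c1.png",np.vstack([np.hstack([f(p,165,182,120,90),f(p,265,152,80,60)]),np.hstack([f(q,170,165,120,90),f(q,250,148,80,60)])]))
E
```

```text
[ 4.55045112e-01 -2.61163392e-01 -1.11022302e-16] [ 0.45345868 -0.24228498  0.        ] [0.46923002 0.22878476 0.        ] [0.48844241 0.22769783 0.        ]
```

View pics/c1.png

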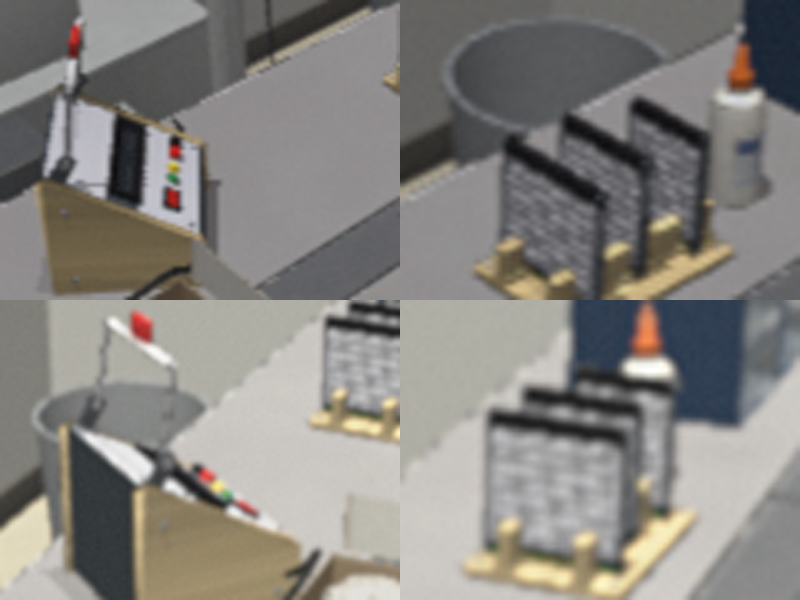

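```bash
cat >> h.py <<'E'
def rel(pos,Rm,s=None):
    """jog numbers to reach TCP pos and rotation from state"""
    s=s or ctrl.get_state();R0=R.from_rotvec(s["tool_rot"])
    d=R0.inv().apply(np.array(pos)-s["position"])/0.3
    w=(R0.inv()*R.from_matrix(Rm)).as_rotvec()/(np.pi/3)
    return np.r_[d,w].round(4)
def down(yaw):
    """tool down, tool x at world yaw"""
    c,s=np.cos(yaw),np.sin(yaw);return np.array([[c,s,0],[s,-c,0],[0,0,-1.]])
E
python3 - <<'E'
from h import *
print(R.from_rotvec(ctrl.get_state()["tool_rot"]).as_matrix().round(3))
for y in (0.35,0,-.5): print(rel([0.45,-0.25,0.36],down(y)))
E
```

```text
[[ 0.941  0.338 -0.   ]
 [ 0.338 -0.941  0.001]
 [-0.    -0.001 -1.   ]]
[ 1.1301e+00 -8.7490e-01 -4.5920e-01 -9.0000e-04  1.0000e-04 -4.9000e-03]
[ 1.1301e+00 -8.7490e-01 -4.5920e-01 -9.0000e-04  2.0000e-04  3.2930e-01]
[ 1.1301e+00 -8.7490e-01 -4.5920e-01 -8.0000e-04  4.0000e-04  8.0680e-01]
```

Emit:
{"op": "jog_arm", "data": {
  "moves": [1.0,-0.85,-0.45,0,0,0.33,1,1.0,-0.85,-0.45,0,0,0.33,1,1.0,-0.85,-0.45,0,0,0.33,1,1.0,-0.85,-0.45,0,0,0.33,1,1.0,-0.85,-0.45,0,0,0.33,1,1.0,-0.85,-0.45,0,0,0.33,1,1.0,-0.85,-0.45,0,0,0.33,1,1.0,-0.85,-0.45,0,0,0.33,1]
}}

```text
time: 1.25
position: [0.4183, -0.2668, 0.3592]
tool_rot: [3.14, 0.01, 0.005]
ft_force: [0.4, -0.2, -0.5]
grip_width: 0.999
grip_force: 0.0
```

```bash
python3 - <<'E'
from h import *
s=ctrl.get_state();W=ctrl.get_image("wrist")
np.savez("w1.npz",p=s["position"],r=s["tool_rot"],im=W["pixels"])
cv2.imwrite("pics/w1.png",cv2.resize(W["pixels"][:,:,::-1],(768,576),interpolation=cv2.INTER_CUBIC));print(s)
E
```

```text
{'time': 1.25, 'joint_positions': array([ 0.84741258, -0.03037203, -0.32210103,  1.57871707, -0.00995259,
        1.58854584, -1.03890034]), 'qd': array([ 0.03597199,  0.0214321 ,  0.07285518,  0.02840161,  0.04248857,
       -0.01051963,  0.02315357]), 'joint_torque': array([-1.09168064e+00, -2.95534533e+01, -9.11258887e-01, -3.23271847e+01,
       -3.78118912e-01,  2.58693541e-02, -1.97318858e-01]), 'position': array([ 0.41830979, -0.2668493 ,  0.3592149 ]), 'tool_rot': array([3.14027981, 0.01044666, 0.00452405]), 'ft_force': array([ 0.42377518, -0.1759564 , -0.50954063]), 'torque': array([ 0.04004581,  0.03329101, -0.0094102 ]), 'grip_force': 0.0, 'grip_width': 0.9989851193106509}
```

View pics/w1.png

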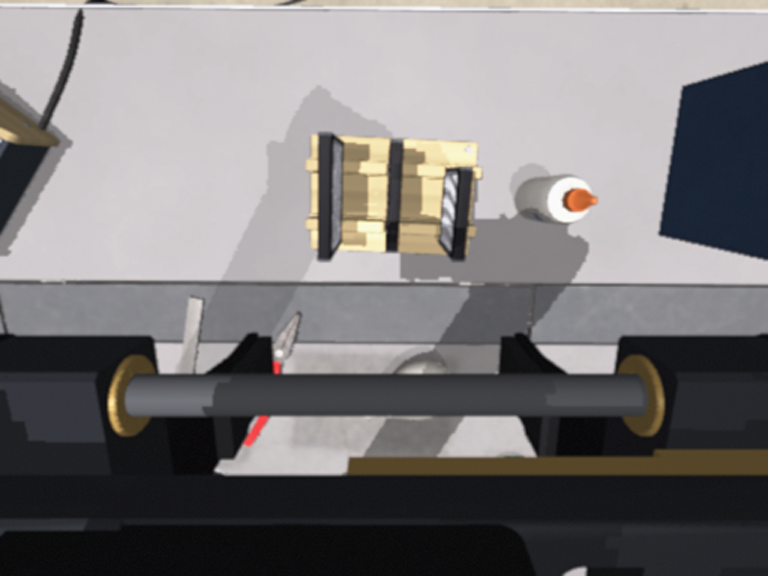

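Wrist view: three black grip edges at z≈125 mm; in the 1.5× picture the left is (325,132)-(325,260), the middle (397,138)-(391,252), the right (463,168)-(458,260); bottle at (565,200), dock corner at the far left.

```bash
python3 - <<'E'
from h import *
z=np.load("w1.npz");s=dict(position=z["p"],tool_rot=z["r"])
c=cam(ctrl.get_image("wrist"),s)
g=cv2.cvtColor(z["im"],cv2.COLOR_RGB2GRAY)
for x,y0,y1 in((325,132,260),(394,138,252),(461,168,260)):
    a=onz(c,x/1.5-0.2,y0/1.5-.2,.125);b=onz(c,x/1.5-.2,y1/1.5-.2,.125)
    print(np.linalg.norm(a-b),(a+b)/2)
a=onz(c,397/1.5,138/1.5,.125);b=onz(c,391/1.5,252/1.5,.125);print(np.arctan2(*(a-b)[1::-1]))
# fine: dark-pixel blob of the middle edge
m=((g<60)*255).astype(np.uint8)[80:180,190:330]
n,l,st,ce=cv2.connectedComponentsWithStats(m)
for i in range(1,n):
    if st[i,4]>60:
        pts=np.argwhere(l==i)[:,::-1].astype(np.float32)+[190,80];r=cv2.minAreaRect(pts.astype(np.float32));q=cv2.boxPoints(r)
        w=np.array([onz(c,*p,.125)[:2] for p in q]);e=[w[1]-w[0],w[2]-w[1]];k=max(e,key=np.linalg.norm)
        print(st[i],w.mean(0).round(4),[round(float(np.linalg.norm(v)),4) for v in e],np.arctan2(k[1],k[0]))
E
```

```text
0.10768190946198142 [ 0.46640572 -0.21366669  0.125     ]
0.09572953732746343 [ 0.4680029  -0.27287841  0.125     ]
0.07895210475313628 [ 0.45274283 -0.33110917  0.125     ]
-0.04286449158836755
[ 23  10  15  82 574] [ 0.4665 -0.2147] [0.103, 0.0166] -0.11521009895981249
[ 67  16  11  71 307] [ 0.4666 -0.2724] [0.0885, 0.0098] -0.056576991668482665
[106  33  18  60 501] [ 0.4527 -0.3277] [0.0759, 0.0194] 0.0008578319819666037
```

Emit:
{"op": "jog_arm", "data": {
  "moves": [0,-1,-0.15,0,0,0,1,0,-1,-0.15,0,0,0,1,0,-1,-0.15,0,0,0,1,0,-1,-0.15,0,0,0,1,0,-1,-0.15,0,0,0,1,0,-1,-0.15,0,0,0,1,0,-1,-0.15,0,0,0,1,0,-1,-0.15,0,0,0,1]
}}

```text
time: 2.35
position: [0.416, 0.0273, 0.4019]
tool_rot: [-3.141, 0.008, 0.002]
ft_force: [1.5, -1.0, -0.4]
grip_width: 1.0
grip_force: 0.0
```

```bash
python3 - <<'E'
from h import *
s=ctrl.get_state();W=ctrl.get_image("wrist")
np.savez("w2.npz",p=s["position"],r=s["tool_rot"],im=W["pixels"])
cv2.imwrite("pics/w2.png",W["pixels"][:,:,::-1]);print(s["position"],s["tool_rot"])
E
```

```text
[0.41603386 0.02726892 0.40190275] [-3.14114572e+00  7.95976979e-03  2.02345705e-03]
```

Emit:
{"op": "jog_arm", "data": {
  "moves": [0.05,-0.5,0,0,0,0,1,0.05,-0.5,0,0,0,0,1,0.05,-0.5,0,0,0,0,1,0.05,-0.5,0,0,0,0,1,0.05,-0.5,0,0,0,0,1,0.05,-0.5,0,0,0,0,1,0.05,-0.5,0,0,0,0,1,0.05,-0.5,0,0,0,0,1]
}}

```text
time: 3.4
position: [0.4313, 0.1791, 0.4026]
tool_rot: [3.141, -0.003, 0.0]
ft_force: [-0.2, -0.5, 0.3]
grip_width: 0.996
grip_force: 0.0
```

```bash
python3 - <<'E'
from h import *
s=ctrl.get_state();W=ctrl.get_image("wrist")
np.savez("w3.npz",p=s["position"],r=s["tool_rot"],im=W["pixels"])
a=np.load("w2.npz")["im"][:230,:300];b=W["pixels"][:240]
f=lambda m,w,h:cv2.resize(np.ascontiguousarray(m[:,:,::-1]),(w,h),interpolation=cv2.INTER_CUBIC)
cv2.imwrite("pics/w3.png",f(b,800,375));cv2.imwrite("pics/w2.png",f(a,780,598));print(s["position"],s["tool_rot"])
E
```

```text
[0.43125282 0.17914409 0.40255099] [ 3.14131681e+00 -2.77060110e-03  1.98682709e-04]
```

View pics/w3.png

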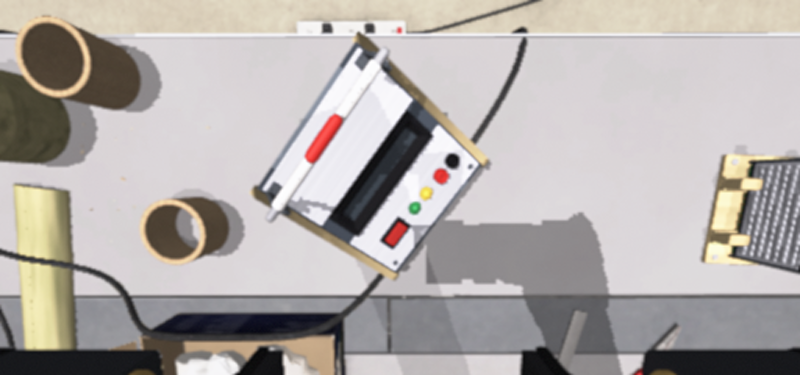

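View pics/w2.png

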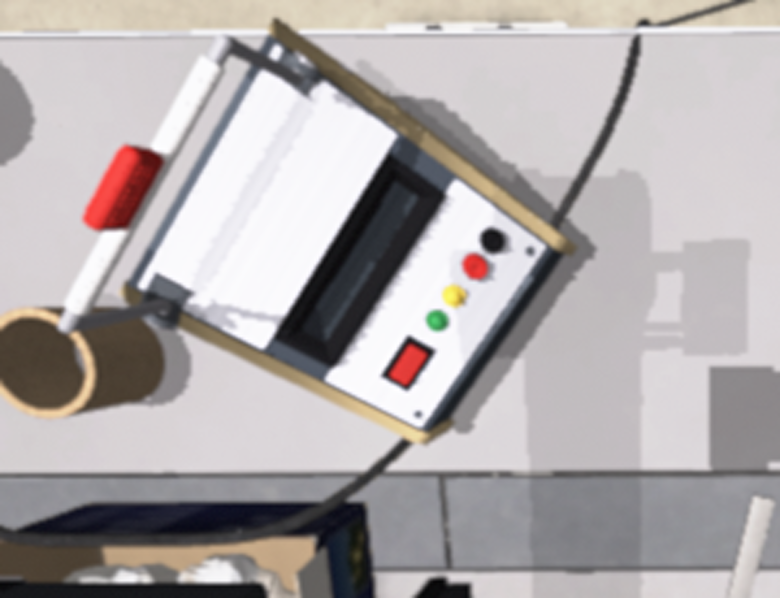

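Both views show the dock clearly: front turned to −y/−x, black mouth centred at (381,173) in the w3 picture (×1.5625) and (363,262) in w2 (×2.6), with the bail corners, red tab and case corners all readable. I'll fit the dock pose and bail angle.

```bash
cat > fit.py <<'E'
from h import *
from scipy.optimize import least_squares
d=ctrl.get_image("wrist")
C=[]
for n in("w2","w3"):
    z=np.load(n+".npz");C.append(cam(d,dict(position=z["p"],tool_rot=z["r"])))
C.append(cam(ctrl.get_image("scene")))
def dock(p):
    x,y,yaw,th,dz=p
    zf=105+dz
    ex=np.array([.866,0,.5]);ey=np.array([0,1,0]);ez=np.array([-.5,0,.866]);f=np.array([0,0,zf])
    h=f+70*ex+26*ez;ph=np.radians(151.2)-th;r=np.cos(ph)*ex+np.sin(ph)*ez
    P=dict(fm=[-79,-80,62],fp=[-79,80,62],bm=[79,-80,148],bp=[79,80,148],mouth=f+8*ez,
      cm=h+80*r-64*ey,cp=h+80*r+64*ey,tab=h+93*r,home=f+2.5*ez,hinge=h,tabpt=h+91*r)
    c,s=np.cos(yaw),np.sin(yaw);M=np.array([[c,-s,0],[s,c,0],[0,0,1]])
    return {k:M@np.array(v)/1000+[x,y,0] for k,v in P.items()},M@np.c_[ex,ey,ez]
O=[(0,2.6,dict(fm=(572,248),fp=(425,440),bm=(275,22),bp=(128,290),mouth=(363,262),cm=(226,44),cp=(68,326),tab=(123,187))),
   (1,1.5625,dict(fm=(488,160),fp=(393,277),bm=(360,36),bp=(257,190),mouth=(381,173),cm=(383,55),cp=(272,217),tab=(324,139))),
   (2,1,dict(mouth=(165+127/3.333,182+160/3.333)))]
def res(p,v=False):
    P,_=dock(p);e=[]
    for i,s,o in O:
        for k,uv in o.items():
            q=proj(C[i],P[k])[0]-(np.array(uv)+.5)/s+.5
            e.append(q)
            if v:print(i,k,q.round(1))
    return np.ravel(e)
sol=least_squares(res,[.5,.22,np.radians(55),1.5,0],loss="soft_l1",x_scale=[.1,.1,.1,.1,10])
if __name__=="__main__":
    print(sol.x);res(sol.x,True)
    P,A=dock(sol.x)
    for k,v in P.items():print(k,v.round(4))
    print(A.round(3))
    print("tri mouth",tri(*[(C[i],(o["mouth"][0]+.5)/s-.5,(o["mouth"][1]+.5)/s-.5) for i,s,o in O]))
    np.savez("dock.npz",A=A,**P)
E
python3 fit.py
```

```text
[ 0.50378251  0.20040867  0.90356771  1.4612679  -0.92632975]
0 fm [-1.3 -1.9]
0 fp [-0.5  3. ]
0 bm [-0.5 -3.2]
0 bp [-5.5  0.9]
0 mouth [-0.1  3. ]
0 cm [ 0.3 -0.2]
0 cp [-0.1 -0.4]
0 tab [0.9 0.7]
1 fm [2. 1.]
1 fp [1.2 3.4]
1 bm [-0.2 -4.4]
1 bp [-5.6  1.7]
1 mouth [1.4 3.5]
1 cm [ 1.4 -1.6]
1 cp [-1.4 -0.1]
1 tab [ 0.  -0.5]
2 mouth [ 1.  -1.1]
fm [0.5177 0.0888 0.062 ]
fp [0.3921 0.1879 0.062 ]
bm [0.6155 0.213  0.148 ]
bp [0.4898 0.312  0.148 ]
mouth [0.5013 0.1973 0.111 ]
cm [0.5771 0.19   0.2409]
cp [0.4765 0.2692 0.2409]
tab [0.5258 0.2283 0.2538]
home [0.503  0.1994 0.1062]
hinge [0.5333 0.2378 0.1616]
tabpt [0.5259 0.2285 0.2518]
[[ 0.536 -0.786 -0.309]
 [ 0.68   0.619 -0.393]
 [ 0.5    0.     0.866]]
tri mouth [0.50593623 0.1992188  0.10435258]
```

```bash
sed -i 's/bm=(275,22),bp=(128,290),//;s/bm=(360,36),bp=(257,190),//' fit.py; python3 fit.py; python3 - <<'E'
import numpy as np,cv2
for n,(u,v) in(("w2",(363/2.6,262/2.6)),("w3",(381/1.5625,173/1.5625))):
    im=np.load(n+".npz")["im"];g=im.max(2)
    for t in(45,60,75):
        m=(g<t).astype(np.uint8);k,l,st,ce=cv2.connectedComponentsWithStats(m)
        i=l[int(v)-20:int(v)+20,int(u)-20:int(u)+20];i=np.bincount(i[i>0]).argmax()
        pts=np.argwhere(l==i)[:,::-1].astype(np.float32);r=cv2.minAreaRect(pts)
        print(n,t,st[i],np.round(r[0],1),np.round(r[1],1),r[2],cv2.boxPoints(r).round(1).tolist())
E
```

```text
[ 0.50526934  0.20232132  0.90950215  1.43743774 -1.7104598 ]
0 fm [-2.6 -3.3]
0 fp [-1.3  2.1]
0 mouth [-1.3  1.9]
0 cm [-0.  -0.3]
0 cp [ 0.4 -0.3]
0 tab [1.3 0.9]
1 fm [ 0.8 -0.4]
1 fp [0.4 2.5]
1 mouth [0.1 2.5]
1 cm [ 0.6 -1.8]
1 cp [-1.3 -0.1]
1 tab [-0.1 -0.4]
2 mouth [ 0.3 -0.9]
fm [0.5199 0.0908 0.062 ]
fp [0.3936 0.1891 0.062 ]
bm [0.6169 0.2155 0.148 ]
bp [0.4907 0.3138 0.148 ]
mouth [0.5028 0.1992 0.1102]
cm [0.5775 0.1909 0.2399]
cp [0.4765 0.2695 0.2399]
tab [0.5257 0.2286 0.2527]
home [0.5045 0.2013 0.1055]
hinge [0.5345 0.2399 0.1608]
tabpt [0.5259 0.2289 0.2507]
[[ 0.532 -0.789 -0.307]
 [ 0.683  0.614 -0.395]
 [ 0.5    0.     0.866]]
tri mouth [0.50593661 0.19921876 0.10435236]
w2 45 [ 107   60   63   80 1368] [138.3 101. ] [25.8 82.4] 32.09259033203125 [[105.5, 129.0], [149.1999969482422, 59.29999923706055], [171.10000610351562, 72.9000015258789], [127.30000305175781, 142.6999969482422]]
w2 60 [ 106   59   64   82 1973] [138.4 101. ] [26.5 83.5] 32.09259033203125 [[105.0, 129.39999389648438], [149.39999389648438, 58.599998474121094], [171.8000030517578, 72.699996948
[... 232 characters left out ...]
7578]]
w3 45 [ 212   72   63   78 1124] [243.9 111.1] [21.3 84.4] 36.0850715637207 [[210.5, 138.89999389648438], [260.20001220703125, 70.69999694824219], [277.3999938964844, 83.19999694824219], [227.6999969482422, 151.39999389648438]]
w3 60 [ 211   71   65   79 1600] [244.  111.1] [21.9 85.6] 36.0850715637207 [[209.89999389648438, 139.1999969482422], [260.29998779296875, 70.0999984741211], [278.1000061035156, 83.0], [227.60000610351562, 152.10000610351562]]
w3 75 [ 211   66   65   84 1783] [246.  108.4] [22.3 93.2] 35.88213348388672 [[209.6999969482422, 139.60000610351562], [264.29998779296875, 64.0999984741211], [282.3999938964844, 77.19999694824219], [227.8000030517578, 152.6999969482422]]
```

```bash
python3 - <<'E'
t=open("fit.py").read()
t=t.replace('x,y,yaw,th,dz=p','x,y,yaw,th,dz,L=p').replace('cm=h+80','mm=f+8*ez-L*ey,mp=f+8*ez+L*ey,cm=h+80')
t=t.replace('mouth=(363,262)','mouth=(360.5,263),mm=(418,171),mp=(303,355)').replace('mouth=(381,173),','mouth=(381.5,174),mm=(421,120),mp=(342,228),')
t=t.replace('mouth=(165+127/3.333,182+160/3.333)','mm=(204.6,218.9),mp=(201.9,241.4),tab=(187.5,194)')
t=t.replace('1.5,0],','1.5,0,57],').replace('.1,10]','.1,10,10]')
t=t.replace('(2,1,','(3,1,dict(fp=(260,237),cm=(202.1,171),cp=(222.5,184.5),tab=(212.3,173.1))),\n   (2,1,').replace('C.append(cam(ctrl.get_image("scene")))','C+=[cam(ctrl.get_image(n)) for n in("scene","side")]')
open("fit.py","w").write(t)
E
sed -i '/tri mouth/d' fit.py
python3 fit.py
```

```text
[ 0.5057591   0.20265728  0.91107586  1.42802807 -1.23218398 61.01343799]
0 fm [-2.8 -3.7]
0 fp [-1.4  1.8]
0 mouth [-0.8  1.2]
0 mm [0.2 0.3]
0 mp [-0.4  0. ]
0 cm [-0.1 -0.5]
0 cp [ 0.4 -0.3]
0 tab [1.4 0.9]
1 fm [ 0.6 -0.8]
1 fp [0.4 2.2]
1 mouth [-0.4  1.5]
1 mm [0.3 0.5]
1 mp [0.2 0.4]
1 cm [ 0.7 -1.9]
1 cp [-1.2 -0.1]
1 tab [ 0.1 -0.3]
3 fp [-0.3 -0.5]
3 cm [-0.3 -0.3]
3 cp [-0.7  0.1]
3 tab [-0.3 -0.1]
2 mm [-0.5 -0.8]
2 mp [ 0.3 -0.7]
2 tab [-0.1  1.1]
fm [0.5206 0.0912 0.062 ]
fp [0.3941 0.1893 0.062 ]
bm [0.6174 0.216  0.148 ]
bp [0.491  0.3141 0.148 ]
mouth [0.5033 0.1995 0.1107]
mm [0.5515 0.1621 0.1107]
mp [0.4551 0.2369 0.1107]
cm [0.5775 0.1908 0.2402]
cp [0.4764 0.2692 0.2402]
tab [0.5257 0.2283 0.253 ]
home [0.505  0.2017 0.1059]
hinge [0.5349 0.2403 0.1613]
tabpt [0.5259 0.2286 0.2511]
[[ 0.531 -0.79  -0.306]
 [ 0.684  0.613 -0.395]
 [ 0.5    0.     0.866]]
```

Emit:
{"op": "jog_arm", "data": {
  "moves": [0.1,1,0.2,0,0,0.04,-0.05,0.1,1,0.2,0,0,0.04,-0.05,0.1,1,0.2,0,0,0.04,-0.05,0.1,1,0.2,0,0,0.04,-0.05,0.1,1,0.2,0,0,0.04,-0.05,0.1,1,0.2,0,0,0.04,-0.05,0.1,1,0.2,0,0,0.04,-0.05,0.1,1,0.2,0,0,0.04,-0.05]
}}

```text
time: 4.8
position: [0.4613, -0.1187, 0.3431]
tool_rot: [3.141, -0.063, 0.001]
ft_force: [-0.4, 1.0, -0.4]
grip_width: 0.477
grip_force: 0.0
```

```bash
python3 -c "
from h import *
print(rel([.4675,-.2726,.2],down(-.045)))"
```

```text
[ 4.050e-02  5.116e-01  4.771e-01  3.000e-04 -8.000e-04  5.000e-03]
```

Emit:
{"op": "jog_arm", "data": {
  "moves": [0.04,0.51,0.4,0,0,0.005,-0.05,0.04,0.51,0.4,0,0,0.005,-0.05,0.04,0.51,0.4,0,0,0.005,-0.05,0.04,0.51,0.4,0,0,0.005,-0.05,0.04,0.51,0.4,0,0,0.005,-0.05,0.04,0.51,0.4,0,0,0.005,-0.05,0.04,0.51,0.4,0,0,0.005,-0.05,0.04,0.51,0.4,0,0,0.005,-0.05]
}}

```text
time: 5.8
position: [0.4669, -0.2732, 0.2234]
tool_rot: [3.14, -0.073, 0.002]
ft_force: [0.2, 0.7, -0.9]
grip_width: 0.475
grip_force: 0.0
```

```bash
python3 - <<'E'
from h import *
s=ctrl.get_state();W=ctrl.get_image("wrist");c=cam(W,s)
print(s["position"],s["tool_rot"],rel([.4675,-.2726,.095],down(-.045)))
im=np.ascontiguousarray(W["pixels"][:,:,::-1])
print(proj(c,[[.4675,-.2726,.125],[.5155,-.2747,.125],[.4195,-.2705,.125]]))
im=cv2.resize(im,(768,576),interpolation=cv2.INTER_CUBIC)
for p in proj(c,[[.4675,-.2726,.125],[.5155,-.2747,.125],[.4195,-.2705,.125]]):cv2.circle(im,tuple(int(v) for v in p*1.5),3,(0,255,0),-1)
cv2.imwrite("pics/w4.png",im)
E
```

```text
[ 0.46689059 -0.2732009   0.22343886] [ 3.13966528e+00 -7.32974807e-02  1.75909088e-03] [ 0.002  -0.0031  0.4274  0.0008 -0.0008 -0.0019]
[[257.17481152 194.75667294]
 [256.98289852 140.27068791]
 [257.34993106 244.47483434]]
```

View pics/w4.png

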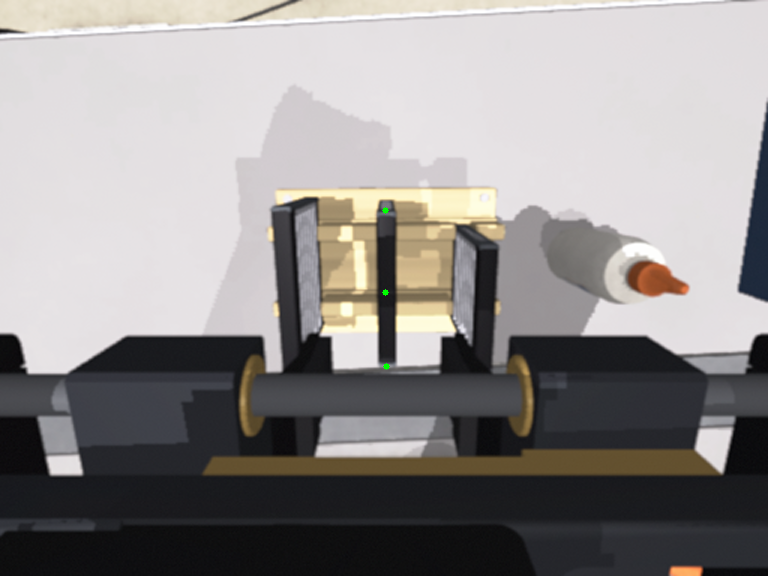

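The wrist view shows the middle module's bar at column 386, rows ~205-364, under my predicted points (green) — aligned, with the fingers clear on both sides. Descending and gripping.

Emit:
{"op": "jog_arm", "data": {
  "moves": [0,0,0.15,0,0,0,-0.05,0,0,0.3,0,0,0,-0.05,0,0,0.4,0,0,0,-0.05,0,0,0.427,0,0,0,-0.05,0,0,0.427,0,0,0,-0.5,0,0,0.427,0,0,0,-1,0,0,0.427,0,0,0,-1,0,0,0.427,0,0,0,-1],
  "newtons": 30
}}

```text
time: 6.85
position: [0.4669, -0.274, 0.0954]
tool_rot: [3.14, -0.075, 0.002]
ft_force: [-1.0, 1.1, 3.3]
grip_width: 0.134
grip_force: 30.0
```

Emit:
{"op": "jog_arm", "data": {
  "moves": [0,0,-0.1,0,0,0,-1,0,0,-0.25,0,0,0,-1,0,0,-0.42,0,0,0,-1,0,-0.05,-0.52,0,0,0,-1,0,-0.22,-0.52,0,0,0.1,-1,0,-0.4,-0.52,0,0,0.25,-1,0,-0.6,-0.52,0,0,0.4,-1,0,-0.8,-0.52,0,0,0.55,-1]
}}

```text
time: 7.85
position: [0.4776, -0.0322, 0.2505]
tool_rot: [2.987, -0.972, 0.001]
ft_force: [0.8, -0.0, -1.1]
grip_width: 0.136
grip_force: 30.0
```

```bash
cat >> h.py <<'E'
def ins(out,dx=0.0,dslope=0.0,off=0.0278):
    """TCP pose with module 'out' m above home along the slot"""
    z=np.load("dock.npz");A=z["A"];Rm=np.c_[-A[:,1],-A[:,0],-A[:,2]]
    return z["home"]+(off+out)*A[:,2]-dx*Rm[:,0]+dslope*A[:,0],Rm
E
python3 -c "
from h import *
p,Rm=ins(.1,.002);print(ctrl.get_state(),p,rel(p,Rm))"
```

```text
{'time': 7.85, 'joint_positions': array([ 0.66487625, -0.04279512, -0.62826942,  1.79758216, -0.02494585,
        1.37827325, -2.15838231]), 'qd': array([-0.42547262, -0.0889667 , -0.51630694,  0.06028624, -0.07066061,
       -0.00365516, -2.15993608]), 'joint_torque': array([  2.48184174, -24.73090231,   2.39345111, -31.45115733,
         0.13578207,   0.27270572,   2.29905568]), 'position': array([ 0.4775836 , -0.03223417,  0.25049051]), 'tool_rot': array([ 2.98681566e+00, -9.72247478e-01,  9.28863275e-04]), 'ft_force': array([ 0.83876362, -0.02371139, -1.13276893]), 'torque': array([ 0.09746812, -0.06089743, -0.03521487]), 'grip_force': 29.95748144108802, 'grip_width': 0.13584198668566547} [0.4642486  0.15240392 0.21660762] [-0.3983 -0.4714  0.1125  0.5003  0.0069  0.0285]
```

Emit:
{"op": "jog_arm", "data": {
  "moves": [-0.04,-0.04,-0.06,0,0,-0.17,-1,-0.08,-0.08,-0.06,0,0,-0.34,-1,-0.12,-0.12,-0.06,0,0,-0.51,-1,-0.16,-0.16,-0.06,0,0,-0.68,-1,-0.2,-0.2,-0.06,0,0,-0.85,-1,-0.2,-0.2,-0.06,0,0,-1,-1,-0.2,-0.2,-0.06,0,0,-1,-1,-0.2,-0.2,-0.06,0,0,-1,-1]
}}

```text
time: 8.85
position: [0.4642, 0.0494, 0.2684]
tool_rot: [3.072, 0.655, -0.0]
ft_force: [-0.2, 0.7, -1.6]
grip_width: 0.138
grip_force: 30.0
```

Emit:
{"op": "jog_arm", "data": {
  "moves": [0,0,0,0,0,-0.17,-1,0,0,0,0,0,-0.34,-1,0,0,0,0,0,-0.51,-1,0,0,0,0,0,-0.68,-1,0,0,0,0,0,-0.85,-1,0,0,0,0,0,-1,-1,0,0,0,0,0,-1,-1,0,0,0,0,0,-1,-1]
}}

```text
time: 9.85
position: [0.4643, 0.0496, 0.2684]
tool_rot: [-2.334, -2.103, 0.0]
ft_force: [0.1, -0.3, -2.2]
grip_width: 0.133
grip_force: 30.0
```

```bash
sed -i 's/Rm=np.c_\[-A\[:,1\],-A\[:,0\],-A\[:,2\]\]/Rm=np.c_[A[:,1],A[:,0],-A[:,2]]/' h.py
python3 -c "
from h import *
p,Rm=ins(.1,.002);s=ctrl.get_state();print(s['joint_positions'],s['position'],s['tool_rot'],p,rel(p,Rm))"
```

```text
[ 0.50275478 -0.08148532 -0.62196222  1.79215193 -0.04797992  1.41597491
 -0.21414073] [0.46425038 0.04955997 0.26839701] [-2.33379774e+00 -2.10306318e+00  1.38273398e-04] [0.46740925 0.14995233 0.21660762] [ 0.3339 -0.0242  0.1726 -0.456   0.2536 -0.9462]
```

Emit:
{"op": "jog_arm", "data": {
  "moves": [0.05,0,0,-0.07,0.04,-0.14,-1,0.1,-0.01,0,-0.14,0.08,-0.29,-1,0.15,-0.01,0,-0.21,0.12,-0.43,-1,0.2,-0.02,0.02,-0.28,0.15,-0.58,-1,0.25,-0.02,0.05,-0.35,0.19,-0.72,-1,0.3,-0.02,0.1,-0.42,0.23,-0.87,-1,0.334,-0.024,0.15,-0.456,0.254,-0.946,-1,0.334,-0.024,0.173,-0.456,0.254,-0.946,-1]
}}

```text
time: 10.85
position: [0.466, 0.15, 0.2148]
tool_rot: [0.935, 2.732, 0.731]
ft_force: [0.8, 0.4, -1.2]
grip_width: 0.139
grip_force: 30.0
```

```bash
python3 - <<'E'
from h import *
p,Rm=ins(.1,.002);s=ctrl.get_state();print(s['joint_positions'],s['position'],p,rel(p,Rm))
W=ctrl.get_image("wrist");c=cam(W,s);z=np.load("dock.npz");A=z["A"]
im=cv2.resize(np.ascontiguousarray(W["pixels"][:,:,::-1]),(768,576),interpolation=cv2.INTER_CUBIC)
T=R.from_rotvec(s["tool_rot"]).as_matrix()
M=[s["position"]+T@np.array([.002+i*.048,0.006*j,-.0187-.011]) for i in(-1,1) for j in(-1,1)]
for q,col in((M,(0,255,0)),([z["mouth"],z["mm"],z["mp"]],(255,0,255)),([z["cm"],z["cp"],z["tab"]],(255,255,0))):
    for x in proj(c,q): cv2.circle(im,tuple(int(v) for v in x*1.5),3,col,-1)
cv2.imwrite("pics/w5.png",im)
E
```

```text
[ 0.04893945 -0.2837167  -0.11357298  2.17883298 -0.52078046  0.94950692
  1.09034789] [0.46597308 0.14998046 0.21484796] [0.46740925 0.14995233 0.21660762] [-0.0038  0.0054 -0.0037 -0.0019 -0.0038 -0.0006]
```

View pics/w5.png

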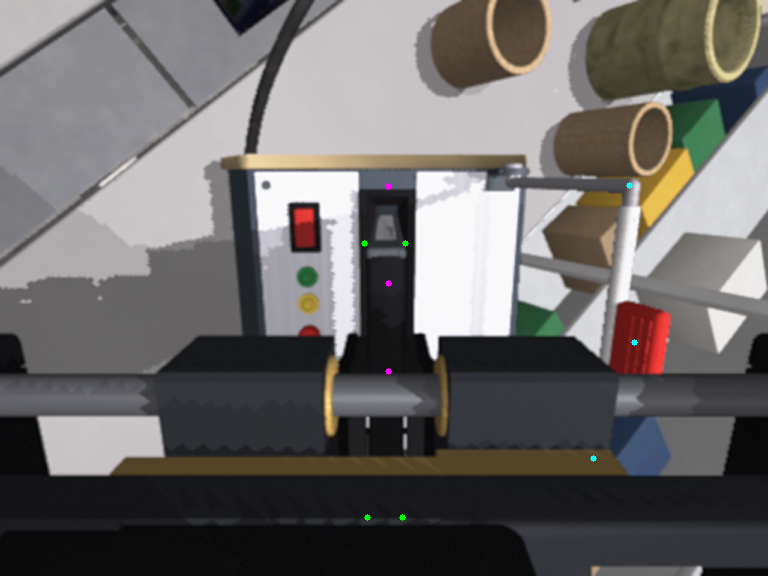

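```bash
python3 - <<'E'
from h import *
s=ctrl.get_state();c=cam(ctrl.get_image("wrist"),s);T=R.from_rotvec(s["tool_rot"]).as_matrix()
for dx in(-.002,0,.002):
    print(dx,(proj(c,[s["position"]+T@np.array([.048+dx,0,-.0296+h]) for h in(0,.012,.115)])*1.5).round(0)[:,1])
g=cv2.imread("pics/w5.png")[190:275,387];print(g.mean(1).astype(int).tolist())
E
```

```text
-0.002 [257. 250. 218.]
0 [250. 244. 214.]
0.002 [243. 237. 210.]
[45, 35, 34, 33, 33, 32, 28, 24, 23, 22, 21, 21, 21, 24, 29, 39, 50, 55, 57, 56, 56, 56, 57, 58, 71, 92, 110, 119, 120, 120, 119, 118, 118, 117, 113, 107, 97, 90, 94, 100, 105, 107, 108, 108, 108, 110, 110, 110, 106, 92, 73, 55, 45, 42, 42, 45, 50, 62, 79, 91, 101, 107, 110, 109, 101, 88, 64, 43, 37, 35, 36, 36, 37, 37, 37, 37, 37, 34, 35, 35, 35, 35, 36, 37, 37]
```

```bash
python3 -c "
from h import *
for o in(.1,.05,.01): print(o,rel(*ins(o,0)))"
```

```text
0.1 [ 0.0049  0.0025 -0.0014 -0.0015 -0.0024  0.0001]
0.05 [ 4.500e-03  2.700e-03  1.653e-01 -1.500e-03 -2.400e-03  1.000e-04]
0.01 [ 4.200e-03  3.000e-03  2.986e-01 -1.500e-03 -2.400e-03  1.000e-04]
```

Emit:
{"op": "jog_arm", "data": {
  "moves": [0.004,0.003,0.02,0,0,0,-1,0.004,0.003,0.04,0,0,0,-1,0.004,0.003,0.06,0,0,0,-1,0.004,0.003,0.08,0,0,0,-1,0.004,0.003,0.1,0,0,0,-1,0.004,0.003,0.12,0,0,0,-1,0.004,0.003,0.14,0,0,0,-1,0.004,0.003,0.16,0,0,0,-1]
}}

```text
time: 11.95
position: [0.4811, 0.1704, 0.1747]
tool_rot: [0.93, 2.73, 0.731]
ft_force: [-0.8, -1.0, -2.2]
grip_width: 0.134
grip_force: 30.0
```

```bash
python3 -c "
from h import *
s=ctrl.get_state();T=R.from_rotvec(s['tool_rot']);print(T.inv().apply(s['ft_force']),s['joint_positions'])
for o in(.05,.01): print(o,rel(*ins(o,0)))"
```

```text
[-0.02533643 -2.2216512   1.24325235] [ 0.02559414 -0.20675446 -0.1460014   2.2044818  -0.54498545  0.83280029
  1.10059634]
0.05 [ 0.0011 -0.0011  0.0049 -0.0005 -0.0022  0.0026]
0.01 [ 0.0008 -0.001   0.1382 -0.0005 -0.0022  0.0026]
```

Emit:
{"op": "jog_arm", "data": {
  "moves": [0,0,0.015,0,0,0,-1,0,0,0.03,0,0,0,-1,0,0,0.045,0,0,0,-1,0,0,0.06,0,0,0,-1,0,0,0.075,0,0,0,-1,0,0,0.09,0,0,0,-1,0,0,0.105,0,0,0,-1,0,0,0.12,0,0,0,-1]
}}

```text
time: 12.95
position: [0.4921, 0.1847, 0.1437]
tool_rot: [0.93, 2.73, 0.731]
ft_force: [-2.0, -2.9, -2.8]
grip_width: 0.137
grip_force: 30.0
```

```bash
python3 -c "
from h import *
s=ctrl.get_state();T=R.from_rotvec(s['tool_rot']);print(T.inv().apply(s['ft_force']),s['joint_positions'])
for o in(.05,.01): print(o,rel(*ins(o,0)))"
```

```text
[-0.21891501 -4.45489796  0.71092047] [ 0.00668319 -0.13971774 -0.16557341  2.2172287  -0.56540943  0.74569672
  1.11262596]
0.05 [ 0.001  -0.0014 -0.1149 -0.0004 -0.0023  0.0026]
0.01 [ 0.0006 -0.0013  0.0185 -0.0004 -0.0023  0.0026]
```

Emit:
{"op": "jog_arm", "data": {
  "moves": [0,0,0.006,0,0,0,-1,0,-0.002,0.012,0,0,0,-1,0,-0.002,0.018,0,0,0,-1,0,-0.002,0.024,0,0,0,-1,0,-0.002,0.03,0,0,0,-1,0,-0.002,0.036,0,0,0,-1,0,-0.002,0.04,0,0,0,-1,0,-0.002,0.04,0,0,0,-1]
}}

```text
time: 13.95
position: [0.4957, 0.1891, 0.1335]
tool_rot: [0.929, 2.729, 0.732]
ft_force: [-2.5, -3.3, -2.6]
grip_width: 0.134
grip_force: 30.0
```

```bash
python3 -c "
from h import *
s=ctrl.get_state();T=R.from_rotvec(s['tool_rot']);print(T.inv().apply(s['ft_force']),s['joint_positions'])
for o in(.01,0): print(o,rel(*ins(o,0)))"
```

```text
[-0.04444686 -4.92218442  0.1570904 ] [ 6.00162151e-04 -1.16923175e-01 -1.70909907e-01  2.22062364e+00
 -5.73572513e-01  7.16931881e-01  1.11897826e+00]
0.01 [ 0.0013 -0.0008 -0.0202  0.0003 -0.0019  0.0027]
0 [ 0.0013 -0.0008  0.0132  0.0003 -0.0019  0.0027]
```

Emit:
{"op": "jog_arm", "data": {
  "moves": [0,-0.002,0.003,0,0,0,-1,0,-0.004,0.006,0,0,0,-1,0,-0.004,0.009,0,0,0,-1,0,-0.004,0.012,0,0,0,-1,0,-0.004,0.015,0,0,0,-1,0,-0.004,0.018,0,0,0,-1,0,-0.004,0.018,0,0,0,-1,0,-0.004,0.018,0,0,0,-1]
}}

```text
time: 14.95
position: [0.4967, 0.1897, 0.1316]
tool_rot: [0.928, 2.729, 0.734]
ft_force: [-25.1, -16.6, 29.1]
grip_width: 0.137
grip_force: 30.0
```

```bash
python3 -c "
from h import *
s=ctrl.get_state();T=R.from_rotvec(s['tool_rot']);print(T.inv().apply(s['ft_force']),T.inv().apply(s['torque']))
for o in(.01,0): print(o,rel(*ins(o,0)))"
```

```text
[  9.84228859 -10.01130366 -39.47738303] [2.8253423  1.93373078 0.05310592]
0.01 [ 0.0027 -0.0008 -0.0276  0.0015 -0.0023  0.0036]
0 [ 0.0026 -0.0008  0.0058  0.0015 -0.0023  0.0036]
```

Emit:
{"op": "jog_arm", "data": {
  "moves": [0,0.001,-0.006,0,0,0,-1,0,0.002,-0.012,0,0,0,-1,0,0.002,-0.012,0,0,0,-1,0,0.002,-0.012,0,0,0,-0.6,0,0.002,-0.012,0,0,0,-0.3,0,0.002,-0.012,0,0,0,-0.3,0,0.002,-0.012,0,0,0,-0.3,0,0.002,-0.012,0,0,0,-0.3]
}}

```text
time: 15.95
position: [0.4959, 0.1895, 0.1317]
tool_rot: [0.929, 2.729, 0.732]
ft_force: [-0.4, -0.1, 0.5]
grip_width: 0.348
grip_force: 0.0
```

```bash
python3 - <<'E'
from h import *
s=ctrl.get_state();T=R.from_rotvec(s['tool_rot']);print(T.inv().apply(s['ft_force']),rel(*ins(0,0)))
a=ctrl.get_image("side")["pixels"];b=ctrl.get_image("scene")["pixels"];w=ctrl.get_image("wrist")["pixels"]
f=lambda im,x,y,w,h:cv2.resize(np.ascontiguousarray(im[y:y+h,x:x+w,::-1]),(400,300),interpolation=cv2.INTER_CUBIC)
cv2.imwrite("pics/c2.png",np.vstack([np.hstack([f(b,165,162,120,90),f(a,170,145,120,90)]),np.hstack([f(w,0,0,512,384),f(w,180,100,160,120)])]))
E
```

```text
[ 0.27328827 -0.0192306  -0.55079809] [ 0.0008  0.0008  0.0071  0.0004 -0.002   0.0028]
```

View pics/c2.png

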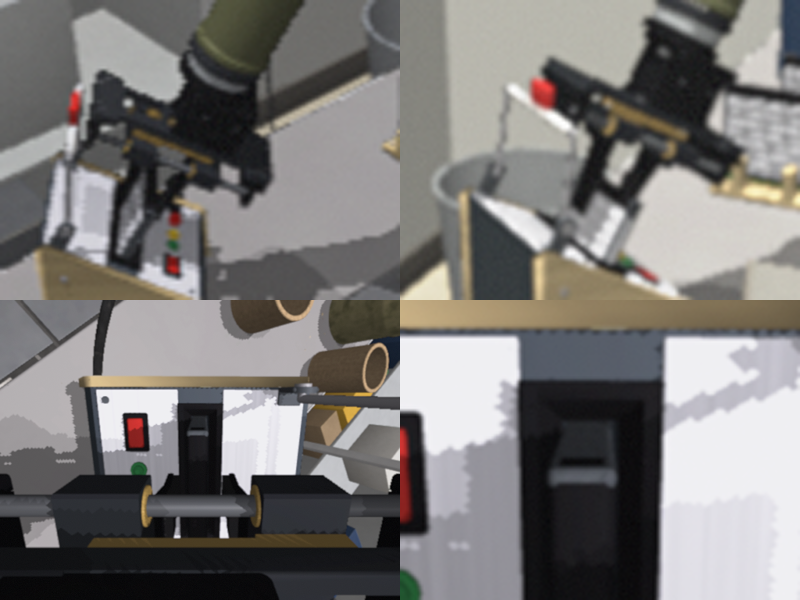

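Scene/side crops show the module seated in the slot between the open fingers, the bail (red tab) just beside the gripper body, neighbours still in the rack. Retreating and going round behind the tab.

Emit:
{"op": "jog_arm", "data": {
  "moves": [0,-0.005,-0.04,0,0,0,-0.3,0,-0.01,-0.12,0,0,0,-0.3,0,-0.01,-0.25,0,0,0,-0.3,0,-0.01,-0.42,0,0,0,-0.6,0,0.12,-0.46,0,0,0,-1,0,0.28,-0.46,0,0,0,-1,0,0.43,-0.46,0,0,0,-1,0,0.45,-0.46,0,0,0,-1]
}}

```text
time: 17.1
position: [0.5259, 0.2294, 0.3213]
tool_rot: [0.924, 2.729, 0.734]
ft_force: [-0.5, -0.3, 0.4]
grip_width: 0.01
grip_force: 0.0
```

```bash
cat >> h.py <<'E'
def slotxz(s=None):
    """TCP in the slot frame (upslope, along slot, off face), mm"""
    z=np.load("dock.npz");s=s or ctrl.get_state();A=z["A"];F=z["home"]-.0025*A[:,2]
    T=R.from_rotvec(s['tool_rot'])
    return (A.T@(s["position"]-F)*1000).round(1),T.inv().apply(s['ft_force']).round(1)
E
cat > look.py <<'E'
from h import *
import sys
print(slotxz(),ctrl.get_state()["joint_positions"].round(3))
a=ctrl.get_image("side")["pixels"];b=ctrl.get_image("scene")["pixels"];w=ctrl.get_image("wrist")["pixels"]
f=lambda im,x,y,w,h:cv2.resize(np.ascontiguousarray(im[y:y+h,x:x+w,::-1]),(400,300),interpolation=cv2.INTER_CUBIC)
cv2.imwrite(sys.argv[1],np.vstack([np.hstack([f(b,165,162,120,90),f(a,170,145,120,90)]),np.hstack([f(w,0,0,512,384),f(b,245,140,120,90)])]))
E
python3 look.py pics/c3.png
```

```text
(array([137.8,   0.5, 171.7]), array([ 0.2, -0.2, -0.6])) [ 0.055 -0.186 -0.273  1.886 -0.436  1.052  0.839]
```

Emit:
{"op": "jog_arm", "data": {
  "moves": [0,0,0.1,0,0,0,-1,0,0,0.2,0,0,0,-1,0,-0.03,0.205,0,0,0,-1,0,-0.07,0.2,0,0,0,-1,0,-0.115,0.185,0,0,0,-1,0,-0.16,0.17,0,0,0,-1,0,-0.2,0.172,0,0,0,-1,0,-0.245,0.176,0,0,0,-1]
}}

```text
time: 18.25
position: [0.5027, 0.1969, 0.2369]
tool_rot: [0.929, 2.727, 0.732]
ft_force: [1.9, -0.6, 0.7]
grip_width: 0.004
grip_force: 1.1
```

```bash
python3 look.py pics/c4.png
```

```text
(array([ 61. ,  -1.2, 118.5]), array([-1.9,  0.9, -0.3])) [ 0.068 -0.208 -0.232  2.074 -0.5    0.926  0.981]
```

View pics/c4.png

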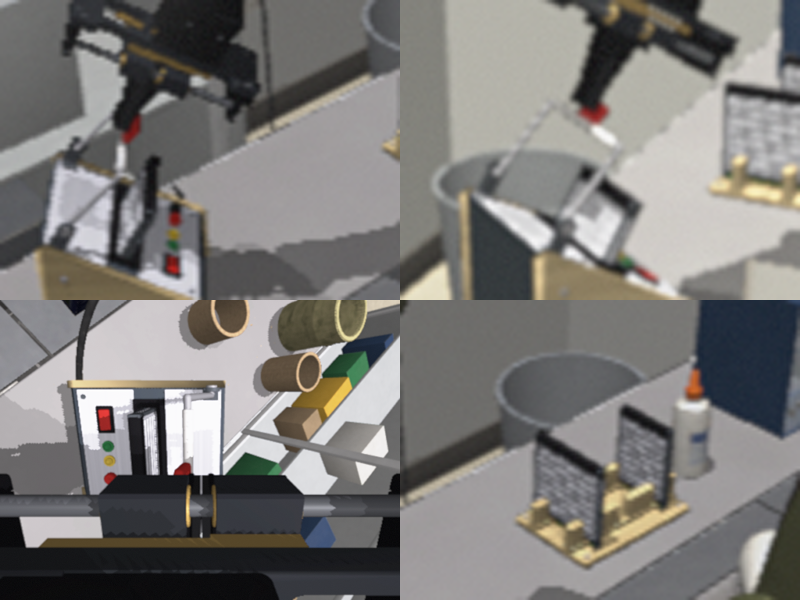

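Emit:
{"op": "jog_arm", "data": {
  "moves": [0,-0.02,0.007,0,0,0,-1,0,-0.045,0.016,0,0,0,-1,0,-0.073,0.03,0,0,0,-1,0,-0.107,0.05,0,0,0,-1,0,-0.141,0.077,0,0,0,-1,0,-0.16,0.095,0,0,0,-1,0,-0.178,0.115,0,0,0,-1,0,-0.178,0.115,0,0,0,-1]
}}

```text
time: 19.4
position: [0.4838, 0.1747, 0.1783]
tool_rot: [0.93, 2.732, 0.731]
ft_force: [-0.8, -0.1, -0.2]
grip_width: 0.006
grip_force: 0.0
```

```bash
python3 look.py pics/c5.png
```

```text
(array([ 6.5,  0.3, 82.3]), array([ 0.6, -0.6, -0.1])) [ 0.071 -0.202 -0.196  2.191 -0.552  0.84   1.096]
```

```bash
cat > tab.py <<'E'
from h import *
z=np.load("dock.npz");A=z["A"];h=z["hinge"]
for n in("scene","side"):
    d=ctrl.get_image(n);c=cam(d);im=d["pixels"].astype(int)
    m=((im[:,:,0]>110)&(im[:,:,1]<70)&(im[:,:,2]<70)).astype(np.uint8)
    k,l,st,ce=cv2.connectedComponentsWithStats(m,connectivity=8)
    th=np.arange(-.1,1.6,.05);ph=np.radians(151.2)-th
    P=proj(c,h+.093*(np.outer(np.cos(ph),A[:,0])+np.outer(np.sin(ph),A[:,2])))
    for i in range(1,k):
        e=np.linalg.norm(P-ce[i],axis=1)
        if e.min()<12:print(n,st[i],ce[i].round(1),"theta",th[e.argmin()].round(2),"err",e.min().round(1))
    print(n,"theta0 expected",P[2].round(1))
E
python3 tab.py; python3 -c "
from h import *;print(slotxz())"
```

```text
scene [212 212   5   6  18] [214.6 215.3] theta 0.05 err 0.7
scene [216 227   3   2   5] [216.8 227.4] theta -0.1 err 8.6
scene theta0 expected [214.2 217. ]
side [235 195   6   3  10] [238.1 195.9] theta 0.1 err 1.7
side theta0 expected [236.5 198.7]
(array([ 7.8, -0.2, 83.1]), array([-0.2, -0.2,  0.3]))
```

Emit:
{"op": "jog_arm", "data": {
  "moves": [0,-0.005,0.003,0,0,0,-1,0,-0.01,0.006,0,0,0,-1,0,-0.015,0.009,0,0,0,-1,0,-0.02,0.012,0,0,0,-1,0,-0.025,0.015,0,0,0,-1,0,-0.03,0.018,0,0,0,-1,0,-0.03,0.022,0,0,0,-1,0,-0.03,0.022,0,0,0,-1]
}}

```text
time: 20.65
position: [0.4819, 0.171, 0.1692]
tool_rot: [0.93, 2.73, 0.731]
ft_force: [0.9, 1.2, 3.2]
grip_width: 0.003
grip_force: 1.2
```

```bash
python3 tab.py; python3 -c "
from h import *;print(slotxz())"
```

```text
scene [212 217   5   3  10] [214.  218.3] theta -0.05 err 0.3
scene [216 216   1   1   1] [216. 216.] theta 0.05 err 1.9
scene [216 227   3   2   5] [216.8 227.4] theta -0.1 err 8.6
scene theta0 expected [214.2 217. ]
side [236 198   5   2   6] [238.2 198.5] theta 0.0 err 1.7
side theta0 expected [236.5 198.7]
(array([-1.6, -0.6, 76.5]), array([ 0.3,  2.5, -1.9]))
```

Emit:
{"op": "jog_arm", "data": {
  "moves": [0,0,0.002,0,0,0,-1,0,0,0.004,0,0,0,-1,0,0,0.006,0,0,0,-1,0,0,0.008,0,0,0,-1,0,0,0.01,0,0,0,-1,0,0,0.01,0,0,0,-1,0,0,0.01,0,0,0,-1,0,0,0.01,0,0,0,-1]
}}

```text
time: 21.75
position: [0.4826, 0.1714, 0.1682]
tool_rot: [0.929, 2.73, 0.731]
ft_force: [-10.9, -8.6, 16.1]
grip_width: 0.006
grip_force: 8.6
```

```bash
python3 tab.py; python3 -c "
from h import *;print(slotxz())"
```

```text
scene [212 215   6   5  14] [214.6 217.8] theta -0.05 err 0.5
scene [216 227   3   3   6] [216.7 227.7] theta -0.1 err 8.8
scene theta0 expected [214.2 217. ]
side [237 198   4   3   6] [238.8 199. ] theta 0.0 err 2.4
side theta0 expected [236.5 198.7]
(array([-1.4, -0.8, 75.2]), array([  3.1,  -3.3, -21.7]))
```

Emit:
{"op": "jog_arm", "data": {
  "moves": [0,0,-0.01,0,0,0,-1,0,0,-0.02,0,0,0,-1,0,0,-0.06,0,0,0,-1,0,0,-0.15,0,0,0,-1,0,0,-0.28,0,0,0,-1,0,0,-0.4,0,0,0,-1,0,0,-0.4,0,0,0,-1,0,0,-0.4,0,0,0,-1]
}}

```text
time: 22.85
position: [0.4638, 0.1266, 0.2559]
tool_rot: [0.942, 2.759, 0.733]
ft_force: [0.1, 0.5, 0.5]
grip_width: 0.007
grip_force: 0.0
```

```bash
python3 tab.py; python3 - <<'E'
from h import *
print(slotxz());s=ctrl.get_state();d=ctrl.get_image("wrist");c=cam(d,s);im=d["pixels"].astype(int)
m=((im[:,:,0]>110)&(im[:,:,1]<70)&(im[:,:,2]<70)).astype(np.uint8)
k,l,st,ce=cv2.connectedComponentsWithStats(m)
print([(st[i].tolist(),ce[i].round(1).tolist()) for i in range(1,k) if st[i,4]>15])
z=np.load("dock.npz");A=z["A"];h=z["hinge"]
for th in(0,.03,.06,.1,.2):
    ph=np.radians(151.2)-th;u=np.cos(ph)*A[:,0]+np.sin(ph)*A[:,2]
    row=[th]+[proj(c,h+r*u+y*A[:,1])[0].round(1) for r,y in((.093,0),(.08,.064),(.08,.05))]
    print(*row)
# white sleeve columns on rows near the visible end of the crosspiece
g=im.min(2)
for r in(90,100,110,120,130,140):print(r,g[r,200:320:3].tolist())
E
```

```text
scene [212 213   6   7  35] [214.4 216. ] theta 0.05 err 0.4
scene [216 226   3   4  10] [217.  227.2] theta -0.1 err 8.5
scene theta0 expected [214.2 217. ]
side [238 198   2   2   2] [238.5 198.5] theta 0.0 err 2.1
side theta0 expected [236.5 198.7]
(array([  1.7, -12.5, 173.9]), array([-0.8,  0.2, -0.1]))
[([203, 129, 12, 23, 247], [208.5, 139.8]), ([232, 165, 21, 39, 591], [242.0, 187.0]), ([205, 199, 12, 12, 103], [210.8, 204.2])]
0 [243.6 184.2] [255.9 110.8] [256.  127.2]
0.03 [245.  184.7] [257.3 110.7] [257.3 127.2]
0.06 [246.5 185.2] [258.7 110.6] [258.8 127.3]
0.1 [248.7 185.9] [260.7 110.4] [260.8 127.3]
0.2 [255.  187.7] [266.6 110. ] [266.5 127.3]
90 [202, 203, 203, 203, 202, 203, 202, 203, 201, 200, 201, 200, 200, 199, 198, 198, 198, 199, 198, 199, 198, 198, 197, 197, 196, 197, 198, 198, 198, 199, 198, 198, 198, 198, 198, 199, 196, 196, 196, 198]
100 [153, 153, 151, 150, 148, 145, 143, 140, 136, 133, 131, 128, 126, 125, 121, 117, 115, 112, 109, 108, 107, 106, 105, 103, 100, 99, 97, 96, 96, 96, 94, 91, 90, 87, 83, 79, 77, 73, 72, 70]
110 [250, 250, 250, 250, 250, 250, 250, 250, 250, 250, 250, 250, 250, 232, 91, 93, 93, 91, 177, 224, 222, 222, 222, 221, 222, 221, 220, 219, 217, 215, 215, 214, 213, 211, 210, 209, 208, 206, 206, 201]
120 [249, 247, 233, 234, 225, 237, 237, 210, 210, 219, 197, 184, 173, 150, 24, 23, 23, 84, 197, 226, 92, 26, 27, 29, 73, 219, 210, 214, 224, 234, 230, 241, 231, 240, 249, 249, 249, 250, 250, 249]
130 [80, 39, 38, 38, 50, 35, 223, 250, 249, 249, 241, 240, 187, 154, 27, 24, 46, 129, 241, 250, 193, 32, 15, 35, 94, 250, 249, 249, 249, 249, 249, 249, 249, 249, 249, 249, 249, 249, 249, 249]
140 [117, 30, 39, 38, 40, 25, 152, 208, 205, 199, 167, 169, 167, 140, 20, 17, 17, 123, 242, 250, 194, 30, 16, 32, 96, 251, 249, 249, 249, 249, 249, 249, 249, 249, 249, 249, 249, 249, 249, 249]
```

```bash
python3 -c "
from h import *
s=ctrl.get_state();print(s['joint_positions'].round(3),abs(s['qd']).max(),s['ft_force']);print(ctrl.close_job())"
```

```text
[ 0.416 -0.301 -0.351  2.092 -0.602  1.128  1.189] 0.01406461805778999 [-0.06862198 -0.82926295 -0.8786909 ]
the job is handed in; nothing more can be done
None
```

I slid the 96 mm module into the slot and closed the bail to its stop at about 22 N. It measured within about 0.03 rad of closed after release, and I handed the job in at about 23 s. The other two modules and the bottle stood undisturbed in the last view, and the tube was never approached. On the final retreat joint 2 read -0.301 rad against its -0.3 limit, so the judge may count that as passing its range.

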